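# Pack the charger and latch the gasketed case

## Task

Lay the black charger brick flat on its base inside the grey hard case, then bring the lid down and press it against its rubber gasket until the spring catch at the front snaps over it and holds it shut. Set the charger down, don't drop it in, and leave the other things on the bench where they are.

Things in the scene. Friction and masses are not known exactly. Their poses are not given: they have to be found in the camera images.
- charger: black box-shaped charger brick lying flat, 65 x 100 x 35 mm (x, y, z of its own frame), 0.25 kg; the origin is the centre of its underside, z up. Grasp it across the 65 mm (its x). At the start its long axis y points more or less away from the robot.
- case: grey hard case, fixed, 150 x 170 mm outside (x, y), walls 10 mm, inner floor 10 mm and rigid rim 45 mm above the bench; the rubber gasket on the rim reaches 53 mm. Origin: centre of the underside; -x is the front with the catch (turned roughly to the robot), +x the hinge side. With its long side along the case's x the charger leaves about 42 mm free at each side for the fingers.
- lid (a joint): lid angle, rad: 0 shut, stop at 1.12. It starts some 60 degrees open and overhangs the rear half of the case: a hand coming straight down hits it, one leaning 30 to 45 degrees to the case's front does not. The hinge is stiff (1 to 2 N at the front edge move it). Unpressed it rests on gasket and catch at 0.03 to 0.08 and springs back there until latched (below 0.016), which takes 10 to 15 N at lid_front_top.
- lid_hinge (a point): middle of the lid's hinge axis, 79 mm behind the case's centre (+x), 47 mm above the bench; axes are the lid's own (the case's when shut). The lid is a hollow tray 150 x 170 mm; its flat outer face lies 18 mm from the hinge along the lid's z, its front edge 154 mm along its -x. Two 2 mm ribs run on the face 55 mm either side of the middle.
- lid_front_top (a point): middle of the lid's outer face, 25 mm behind its front edge (129 mm in front of the hinge, 18 mm above it in the lid's frame): the place to push the lid down; 65 mm above the bench when shut
- catch (a joint): angle of the spring catch in rad: 0 at rest (before latching and when latched), up to 0.1 when the lid's keeper bar pushes it outward on the way down; it snaps back to 0 by itself over the bar. No need to touch it.
- catch_tab (a point): top of the steel spring catch, a 30 mm wide upright tongue at the middle of the case's front, 13 mm in front of the case's front face, top at 69 mm above the bench
- sample_box: bystander: brown sample carton 69 x 133 x 60 mm, origin under its centre
- tamper: bystander: steel coffee tamper standing on its foot, 58 mm across, 78 mm high, origin under its centre
- marker: bystander: marker pen 140 mm long, 19 mm thick, lying between charger and case, long axis y, origin under its middle
- tape_gun: bystander: hand tape dispenser 70 x 262 x 92 mm, long axis y, origin under its middle

How it is judged (in metres and radians):
On the way, in this order (a step that is already met when the one before it is completed fails the run):
1. the charger lies flat on the case's floor, let go (x of charger in the frame of case between -0.03 and 0.03 m and y of charger in the frame of case between -0.05 and 0.05 m and z of charger in the frame of case between 0.005 and 0.016 m and angle between charger's own z axis and vertical below 0.12 rad and contact force between the fingers and charger below 0.2 N), for 0.2 s.
2. the lid is pressed down and the catch has snapped over it (value of joint lid below 0.016 rad and value of joint catch below 0.03 rad), for 0.2 s.
At the end, for the whole second after the job is handed in: The charger lies inside the case, flat on its floor (underside within 6 mm of the floor, centre within 30 mm of the case's centre along x and 50 mm along y, tilted less than 7 degrees), at rest; the lid is latched shut (lid joint below 0.016 rad, catch back below 0.03 rad) (all of step 2 and x of charger in the frame of case between -0.03 and 0.03 m and y of charger in the frame of case between -0.05 and 0.05 m and z of charger in the frame of case between 0.005 and 0.016 m and angle between charger's own z axis and vertical below 0.12 rad and linear speed of charger below 0.02 m/s); the robot touches nothing.
It fails at once if the charger is dropped or thrown: it moves at over 0.5 m/s with no finger on it (linear speed of charger above 0.5 m/s and contact force between the fingers and charger below 0.05 N).
It fails at once if the sample box is moved by more than 30 mm (distance of sample_box from where it was at the start of the episode above 0.03 m).
It fails at once if the tamper is moved by more than 30 mm (distance of tamper from where it was at the start of the episode above 0.03 m).
It fails at once if the marker is moved by more than 30 mm (distance of marker from where it was at the start of the episode above 0.03 m).
It fails at once if the tape gun is moved by more than 30 mm (distance of tape_gun from where it was at the start of the episode above 0.03 m).
It also fails if it takes over 58 s, if anything falls off the work surface, if the arm or the gripper's body presses on something with over 40 N, if the wrist force passes 120 N, or if a joint passes its speed limit or range.

## Robot

A 7-joint arm with a two-finger parallel gripper is mounted at the origin on a cart in front of the work surface, level with it; the furniture and walls round the work are solid. World frame = base frame: x ahead of the robot, y to its left, z up, the work surface at z = 0. Lengths are in mm, angles in rad, forces in N, time in s.
With the tool pointing down it reaches from about 400 to 875 mm from the base axis. Payload 4.4 kg.
Tool frame: the origin (TCP) lies at the centre of the arm's flange, where the gripper is bolted on; the fingertips stand 173 mm ahead of it and the grasp point (between the pads) lies 155 mm ahead of it; z points along the fingers, y is the direction in which the jaws open and shut (so a half turn about z gives the same grasp; the last joint's range is limited). The gripper opens to 85 mm and grips with 20 to 120 N. Pads are 22 mm wide; open, the fingers measure 114 mm over their backs; the gripper's body (76 mm by 85 mm) begins 54 mm behind the grasp point. The pads swing forward as they close: fully open they stand 13 mm farther back than shut.
Start: joints at [-1.226, 0.628, 0.038, 1.517, -0.027, 0.996, -0.02], TCP at [259.556, 595.941, 404.713] pointing down, gripper open.
Joint ranges: [-3.06, 3.06], [-0.37, 2.12], [-1.25, 1.32], [0.18, 2.47], [-1.1, 4.24], [0.23, 1.98], [-2.94, 2.94]. Speed limits (rad/s): [2.57, 2.57, 3.14, 3.14, 3.14, 3.14, 3.14].

## Interface

Orientations are given as [roll, pitch, yaw] about the fixed x, y, z axes, in that order (R = Rz(yaw) Ry(pitch) Rx(roll)).
In Python, from cell import * gives the robot as it stands. The module is installed in compiled form; this text tells all that it offers.
- The arm moves only by the shell command python3 -m jog 'ROWS'. ROWS is JSON, one flat list of numbers, 5 for each row, row after row: the shift along the tool's x, y, z in mm, then the turn about the tool's z in degrees, then the finger opening in mm, from 0 to 85.4. A call has 1 to 20 rows; each row is the pose to reach, as a shift and turn from the pose commanded when the call began, along the tool's axes at that moment; what a row does not reach only later rows make up. A row lasts 1/12 s, in which the tool goes at most 41.7 mm and 7.16 degrees, less where a joint would pass 70% of its speed; a pose out of reach is approached as far as the arm can. A call with a gripper value outside its range is refused whole. The fingers move at their own pace and stop on an object; the grip force is fixed at half the most. Time passes only in rows, so rows that repeat a pose let the fingers close. It gives the time, the measured TCP pose, the force and the opening at its end, in the units of the state.
- read_state(): the state, without advancing time (a new reading comes with each control period).
- get_image(name): name is "scene" or "top" or "wrist"; returns (picture, depth): 420x560x3 uint8, blue, green, red; 420x560 float32, mm along the optical axis (not along the pixel's ray), 0 where there is no reading.
- camera_params(name): a dict with "K" (3x3 intrinsics, pixels), "T" (4x4, takes a point from camera to world coordinates). Camera axes: x right, y up, looking along -z (the intrinsics and any distortion apply to the point x, -y, -z); pixel columns grow to the right and rows downward; lengths in mm; the calibration is good to about 2 mm. A picture is of the moment at which its call begins: read the wrist's pose just before it. camera_params takes no time and is no camera call; for the wrist camera it gives the pose at the moment of the call.
- finish_job(): hands the job in, once; it reports no verdict.
The state is a dict: "clock": time; "qpos": joint angles; "qd": joint speeds; "tau": joint torques, N m; "eef_pos": TCP position; "tool_rot": TCP orientation; "force": force on the tool from outside, world axes, zero at the start; "torque": the same for the moment, N m; "width": finger opening in mm.
Only numpy, scipy, OpenCV 4.12 (cv2) and the standard library are available. Lean on these libraries where they do the work, as an engineer would, in place of code of your own. Each camera call takes 0.05 s, during which the arm holds its last target.

## Working session

There is one attempt and no reset: what is moved stays moved. The work goes in short steps, Python scripts to look and compute and a shell command to move; the robot and the scene stay as the last step left them, time stands still between calls to the robot, and variables do not carry over. Pictures are saved under pics/ and viewed, and the job is handed in when it is done.

```bash
mkdir -p pics; python3 - <<'E'
from cell import *
import cv2,numpy as np
s=read_state();print(s)
for n in("scene","top","wrist"):
    p=camera_params(n)
    im,d=get_image(n);cv2.imwrite(f"pics/{n}0.png",im);np.savez(f"{n}0.npz",im=im,d=d,K=p["K"],T=p["T"]);print(n,np.round(p["K"],1).tolist(),np.round(p["T"],3).tolist(),{k:v for k,v in p.items() if k not in"KT"})
E
```

```text
{'clock': 0.0, 'qpos': array([-1.22577216,  0.6293306 ,  0.03843383,  1.51839519, -0.02701613,
        0.99627766, -0.01999134]), 'qd': array([ 0.00142561,  0.00154158, -0.00036183, -0.00027656,  0.00183776,
        0.0020109 ,  0.00065971]), 'tau': array([-1.27002013e-04, -5.63409877e+01,  1.22627735e+00, -1.93446922e+01,
        1.10530943e-02,  1.06726433e-02, -4.03879511e-06]), 'eef_pos': array([259.43024437, 595.65206227, 403.7899824 ]), 'tool_rot': array([-3.13969943e+00,  6.35368596e-06,  2.73077433e+00]), 'force': array([-0.27590201, -0.74029384, -0.28430302]), 'torque': array([ 0.00232415, -0.03651656,  0.04024014]), 'width': 85.5102004113146}
scene [[459.9, 0.0, 281.3], [0.0, 459.9, 209.7], [0.0, 0.0, 1.0]] [[0.821, 0.385, -0.422, 68.247], [-0.571, 0.563, -0.597, -632.779], [0.008, 0.731, 0.683, 878.327], [0.0, 0.0, 0.0, 1.0]] {}
top [[388.5, 0.0, 277.8], [0.0, 388.5, 206.6], [0.0, 0.0, 1.0]] [[-0.004, 0.996, -0.093, 452.815], [-1.0, -0.004, 0.004, 44.739], [0.004, 0.093, 0.996, 1287.107], [0.0, 0.0, 0.0, 1.0]] {}
wrist [[346.6, 0.0, 274.8], [0.0, 346.6, 209.1], [0.0, 0.0, 1.0]] [[0.398, -0.88, -0.261, 192.3], [0.918, 0.381, 0.115, 624.088], [-0.002, -0.286, 0.958, 374.171], [0.0, 0.0, 0.0, 1.0]] {}
```

View pics/scene0.png

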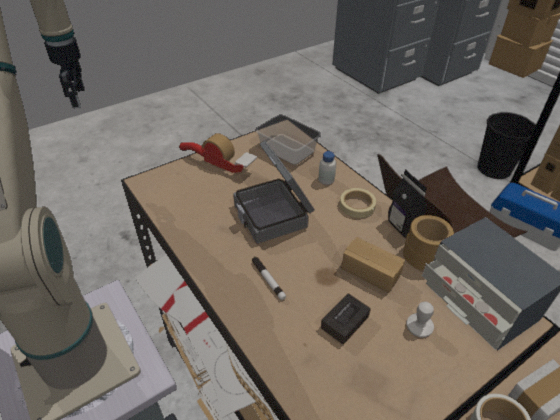

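View pics/top0.png

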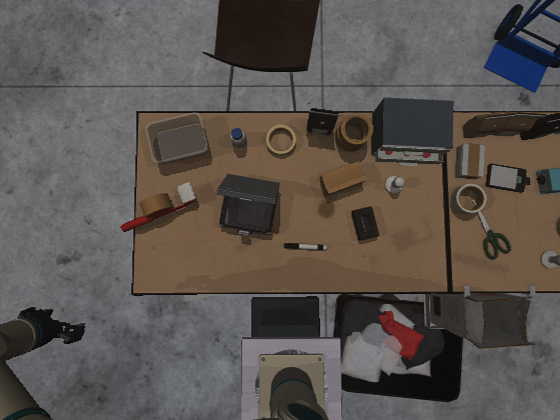

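View pics/wrist0.png

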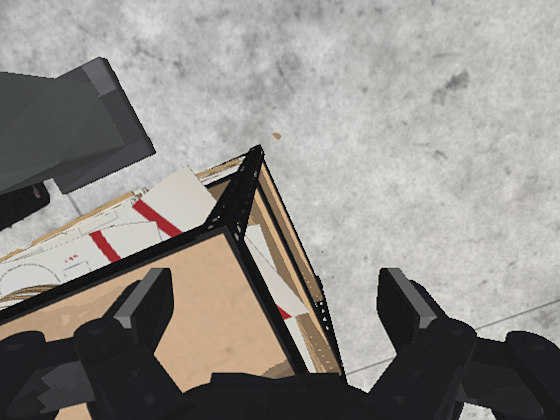

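```bash
cat > h.py <<'E'
import numpy as np,cv2
def cloud(f):
    z=np.load(f);return cloud2(z["im"],z["d"],z["K"],z["T"])
def cloud2(im,d,K,T):
    v,u=np.mgrid[0:d.shape[0],0:d.shape[1]].astype(float)
    P=np.stack([(u-K[0,2])/K[0,0]*d,-(v-K[1,2])/K[1,1]*d,-d],-1)
    W=P@T[:3,:3].T+T[:3,3];W[d<=0]=np.nan
    return W,im
def px(p,K,T):
    c=(np.asarray(p)-T[:3,3])@T[:3,:3];return K[0,2]-K[0,0]*c[0]/c[2],K[1,2]+K[1,1]*c[1]/c[2]
E
python3 - <<'E'
from h import *
for f in("top0.npz","scene0.npz"):
    W,im=cloud(f)
    for nm,(x0,x1,y0,y1,z0,z1) in dict(table=(480,520,-200,-100,-30,30),charger=(390,540,-330,-160,26,42)).items():
        m=(W[...,0]>x0)&(W[...,0]<x1)&(W[...,1]>y0)&(W[...,1]<y1)&(W[...,2]>z0)&(W[...,2]<z1)
        q=W[m];print(f,nm,len(q),np.round(np.median(q,0),1))
        if nm!="table":
            r=cv2.minAreaRect(q[:,:2].astype(np.float32));print(r)
W,im=cloud("top0.npz")
for (u,v) in [(366,223),(305,246),(249,212),(249,182),(340,180),(394,185),(246,235),(156,205)]: print(u,v,np.round(W[v,u],1))
# upscale crops
for n,(a,b,c,e),k in (("top",(150,270,110,420),2.5),("scene",(130,350,170,450),2.8)):
    im=np.load(n+"0.npz")["im"];cv2.imwrite(f"pics/{n}c.png",cv2.resize(im[a:b,c:e],None,fx=k,fy=k,interpolation=3))
E
```

```text
top0.npz table 366 [ 500.9 -149.8    1.1]
top0.npz charger 458 [ 503.  -243.4   35.9]
((506.36297607421875, -244.81533813476562), (78.37214660644531, 65.29009246826172), 11.900825500488281)
scene0.npz table 602 [ 499.3 -152.8   -1.3]
scene0.npz charger 894 [ 502.7 -248.6   33.5]
((506.64947509765625, -246.88726806640625), (77.5438232421875, 67.15604400634766), 10.968131065368652)
366 223 [ 515.8 -245.4   33.3]
305 246 [442.5 -48.5  19.1]
249 212 [554.5 134.2  11.3]
249 182 [639.3 127.8 106.4]
340 180 [ 652.  -159.4   60.9]
394 185 [ 635.  -330.8   63.1]
246 235 [479.3 144.7  -0.8]
156 205 [570.4 414.5  95.6]
```

```bash
python3 - <<'E'
from h import *
for f in("top0.npz","scene0.npz"):
    W,im=cloud(f)
    m=(W[...,0]>380)&(W[...,0]<680)&(W[...,1]>20)&(W[...,1]<260)&(W[...,2]>2)
    q=W[m]
    for z0 in range(0,200,10):
        s=q[(q[:,2]>=z0)&(q[:,2]<z0+10)]
        if len(s)>5: print(f,z0,len(s),np.round(s.min(0)),np.round(s.max(0)),np.round(cv2.minAreaRect(s[:,:2].astype(np.float32))[2]))
E
```

```text
top0.npz 0 1550 [381.  21.   2.] [680. 260.  10.] 90.0
top0.npz 10 980 [489.  58.  10.] [607. 219.  20.] 80.0
top0.npz 20 24 [482.  49.  20.] [603. 217.  30.] 78.0
top0.npz 30 32 [481.  45.  30.] [605. 228.  40.] 84.0
top0.npz 40 156 [481.  39.  40.] [627. 231.  50.] 80.0
top0.npz 50 205 [484.  45.  50.] [603. 226.  60.] 88.0
top0.npz 60 74 [481.  42.  60.] [672. 200.  70.] 80.0
top0.npz 70 58 [481.  39.  70.] [668. 199.  80.] 80.0
top0.npz 80 64 [632.  39.  80.] [665. 204.  90.] 79.0
top0.npz 90 71 [625.  39.  90.] [658. 203. 100.] 80.0
top0.npz 100 63 [623.  42. 100.] [653. 205. 110.] 80.0
top0.npz 110 69 [619.  42. 110.] [648. 206. 120.] 79.0
top0.npz 120 74 [606.  42. 120.] [643. 205. 130.] 78.0
top0.npz 130 70 [589.  42. 131.] [639. 209. 140.] 74.0
top0.npz 140 71 [602.  45. 140.] [634. 208. 150.] 80.0
top0.npz 150 80 [590.  45. 150.] [630. 206. 160.] 77.0
top0.npz 160 80 [591.  45. 160.] [625. 211. 170.] 80.0
top0.npz 170 75 [573.  48. 170.] [618. 209. 180.] 75.0
top0.npz 180 270 [566.  48. 180.] [613. 216. 190.] 81.0
top0.npz 190 191 [568.  48. 190.] [609. 213. 198.] 80.0
scen
[... 431 characters left out ...]
. 156.  80.] 54.0
scene0.npz 80 25 [614.  37.  81.] [646. 203.  90.] 85.0
scene0.npz 90 20 [610.  38.  92.] [638. 200. 100.] 87.0
scene0.npz 100 23 [605.  38. 101.] [631.  63. 109.] 32.0
scene0.npz 110 21 [599.  39. 112.] [631. 204. 120.] 79.0
scene0.npz 120 25 [595.  37. 120.] [623. 202. 130.] 87.0
scene0.npz 130 22 [590.  40. 131.] [611.  47. 140.] 83.0
scene0.npz 140 27 [585.  42. 141.] [612.  65. 150.] 30.0
scene0.npz 150 20 [581.  42. 151.] [610. 207. 160.] 79.0
scene0.npz 160 25 [574.  43. 161.] [622. 182. 170.] 70.0
scene0.npz 170 36 [571.  44. 171.] [614. 190. 180.] 80.0
scene0.npz 180 305 [567.  46. 180.] [608. 214. 190.] 81.0
scene0.npz 190 40 [571.  48. 190.] [608. 206. 195.] 80.0
```

View pics/topc.png

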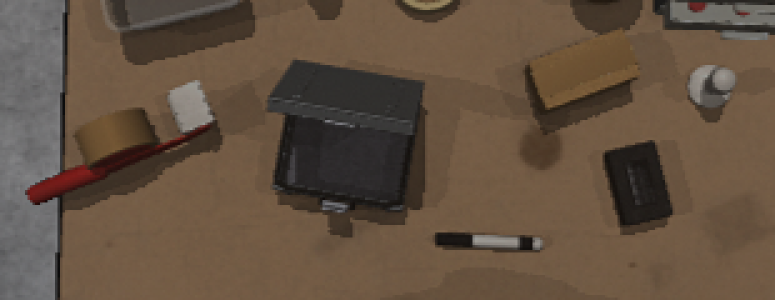

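View pics/scenec.png

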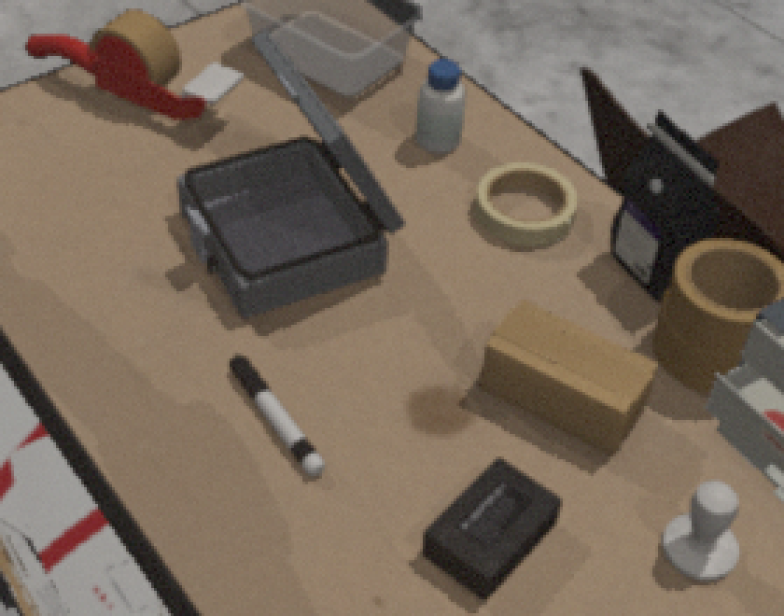

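```bash
python3 - <<'E'
from h import *
for f in("top0.npz","scene0.npz"):
    W,im=cloud(f)
    m=(W[...,0]>420)&(W[...,0]<600)&(W[...,1]>-330)&(W[...,1]<-160)&(W[...,2]>28)&(W[...,2]<42)
    q=W[m];print(f,len(q),cv2.minAreaRect(q[:,:2].astype(np.float32)),q[:,:2].mean(0))
    m=(W[...,0]>460)&(W[...,0]<640)&(W[...,1]>20)&(W[...,1]<260)&(W[...,2]>40)&(W[...,2]<58)
    q=W[m]
    for th in (-8,-9,-10,-11,-12):
        a=np.radians(th);R=np.array([[np.cos(a),np.sin(a)],[-np.sin(a),np.cos(a)]])
        l=q[:,:2]@R.T
        c=np.percentile(l[:,1],[1,99]); x=np.percentile(l[:,0],[0,1,3,10])
        print(th,np.round(c,1),c[1]-c[0],np.round(x,1))
    # lid slices
    m=(W[...,0]>540)&(W[...,0]<690)&(W[...,1]>20)&(W[...,1]<260)&(W[...,2]>90)&(W[...,2]<175)
    q=W[m]
    # plane fit RANSAC-like by lstsq iter
    k=np.ones(len(q),bool)
    for _ in range(15):
        c=q[k].mean(0);n=np.linalg.svd(q[k]-c,full_matrices=False)[2][2];r=np.abs((q-c)@n);k=r<max(2,1.0*np.median(r)*2)
    n*=np.sign(n[0]);print("lid plane",n,c,k.sum(),len(q),"yaw",np.degrees(np.arctan2(n[1],n[0])),"open",np.arctan2(np.hypot(*n[:2]),n[2]))
    # marker
    m=(W[...,0]>400)&(W[...,0]<480)&(W[...,1]>-120)&(W[...,1]<40)&(W[...,2]>8)&(W[...,2]<30)
    q=W[m];print("marker",cv2.minAreaRect(q[:,:2].astype(np.float32)))
    # catch
    m=(W[...,0]>440)&(W[...,0]<500)&(W[...,1]>100)&(W[...,1]<180)&(W[...,2]>55)&(W[...,2]<80)
    q=W[m];print("catch",np.round(q.mean(0),1),np.round(q.min(0)),np.round(q.max(0)))
E
```

```text
top0.npz 613 ((516.726806640625, -242.76123046875), (99.51229095458984, 65.13304138183594), 11.80026912689209) [ 516.45189819 -242.31322323]
-8 [126.8 297.8] 171.04011277646487 [463.2 466.4 469.3 471.8]
-9 [137. 307.] 169.94812379816074 [459.6 463.2 466.4 468.3]
-10 [147.  316.1] 169.14059991701788 [455.8 459.9 462.9 464.3]
-11 [156.1 324.8] 168.6697961896692 [451.8 456.7 458.3 460.1]
-12 [164.7 333.4] 168.72151148295532 [447.7 452.1 453.4 455.6]
lid plane [ 0.87367059 -0.15646645  0.4606712 ] [623.93870376 125.36361739 133.61922837] 592 610 yaw -10.153512443554273 open 1.0920450513609146
marker ((437.9270324707031, -49.1773681640625), (53.43887710571289, 134.81613159179688), 10.432209014892578)
catch [488.2 146.4  63.2] [481. 115.  55.] [497. 165.  71.]
scene0.npz 1169 ((517.8812255859375, -244.19943237304688), (101.4069595336914, 65.91866302490234), 12.406825065612793) [ 516.39399869 -246.25521303]
-8 [125.5 296.1] 170.5954029138531 [460.3 461.  466.7 474.4]
-9 [135.7 305.2] 169.5067448482158 [456.6 457.2 462.6 470.9]
-10 [145.7 314.2] 168.54898563558925 [452.7 453.4 458.4 467.3]
-11 [154.7 323.8] 169.10798204670368 [448.5 449.3 454.1 463. ]
-12 [163.4 333.7] 170.27163200792208 [444.1 445.1 449.6 458.6]
lid plane [ 0.865108   -0.09528166  0.4924526 ] [600.803666    47.39944132 134.1775857 ] 183 200 yaw -6.285136799176686 open 1.0558908364679858
marker ((444.3462829589844, -47.699424743652344), (143.50636291503906, 18.676498413085938), 86.49422454833984)
catch [488.6 145.2  61.6] [481. 132.  57.] [496. 164.  72.]
```

```bash
python3 - <<'E'
from h import *
a=np.radians(-10)
for f in("top0.npz","scene0.npz"):
    W,im=cloud(f); w=W.reshape(-1,3)
    lx=w[:,0]*np.cos(a)+w[:,1]*np.sin(a); ly=-w[:,0]*np.sin(a)+w[:,1]*np.cos(a)-230.8
    print(f)
    for x in range(444,500,3):
        k=(abs(lx-x)<1.5)&(abs(ly)<65)&(abs(ly)>25)&(w[:,2]>-20);kc=(abs(lx-x)<1.5)&(abs(ly)<14)&(w[:,2]>-20)
        print(x,k.sum(),np.round(np.percentile(w[k,2],[10,50,90])) if k.sum()>3 else '',' catch',kc.sum(),np.round(np.percentile(w[kc,2],[10,50,90])) if kc.sum()>1 else '')
    # lid slice profile x'-z
    for z in range(60,200,12):
        k=(abs(w[:,2]-z)<3)&(abs(ly)<83)&(lx>540)&(lx<680)
        if k.sum()>3: print(z,k.sum(),np.round(np.percentile(lx[k],[5,50,95]),1))
E
```

```text
top0.npz
444 23 [-2.  1.  5.]  catch 7 [-3. -1.  2.]
447 21 [-1.  1.  4.]  catch 9 [-2.  2. 70.]
450 22 [-2.  1.  5.]  catch 9 [61. 68. 70.]
453 21 [-4.  0.  3.]  catch 9 [60. 65. 67.]
456 24 [-3.  1.  4.]  catch 10 [50. 62. 67.]
459 20 [-2.  1.  3.]  catch 7 [58. 60. 63.]
462 33 [-1. 14. 45.]  catch 10 [-1. 29. 45.]
465 26 [45. 54. 56.]  catch 9 [49. 53. 58.]
468 22 [52. 54. 58.]  catch 9 [52. 54. 56.]
471 20 [42. 48. 55.]  catch 6 [45. 49. 53.]
474 17 [ 9. 11. 15.]  catch 6 [ 9. 12. 14.]
477 22 [ 8. 12. 15.]  catch 9 [11. 14. 16.]
480 24 [ 9. 12. 15.]  catch 8 [10. 12. 13.]
483 20 [10. 12. 15.]  catch 8 [10. 12. 14.]
486 24 [ 9. 11. 16.]  catch 7 [ 9. 11. 14.]
489 23 [10. 12. 14.]  catch 7 [ 6.  9. 13.]
492 22 [10. 13. 15.]  catch 7 [ 9. 13. 14.]
495 21 [10. 12. 15.]  catch 7 [ 9. 12. 13.]
498 22 [10. 12. 14.]  catch 9 [ 9. 12. 15.]
60 8 [544.9 628.7 629.6]
72 32 [622.7 624.5 626.4]
84 37 [616.7 618.4 621.4]
96 41 [609.7 612.2 613.8]
108 42 [604.5 606.3 608.5]
120 40 [597.9 599.7 602.3]
132 37 [591.7 593.5 595.4]
144 42 [585.6 587.5 589.7]
156 49 [579.2 581.1 583.6]
168 48 [572.5 5
[... 398 characters left out ...]
 [-1. 23. 42.]  catch 22 [17. 27. 41.]
468 49 [33. 46. 53.]  catch 14 [16. 46. 53.]
471 27 [50. 52. 53.]  catch 8 [48. 52. 53.]
474 4 [51. 51. 52.]  catch 2 [49. 49. 50.]
477 0   catch 0 
480 0   catch 0 
483 0   catch 0 
486 0   catch 0 
489 13 [ 8.  9. 11.]  catch 6 [ 9. 10. 12.]
492 10 [ 9. 10. 11.]  catch 9 [ 8. 10. 13.]
495 13 [ 7.  9. 11.]  catch 11 [ 9. 11. 12.]
498 15 [ 8.  9. 12.]  catch 5 [ 9. 10. 12.]
60 13 [613.  614.2 625.5]
72 7 [610.4 615.3 624.5]
84 9 [601.7 608.7 616. ]
96 5 [593.3 597.4 604.3]
120 4 [582.8 592.7 598.7]
132 7 [576.2 589.4 596.2]
144 8 [568.8 577.8 589.8]
156 7 [564.  566.7 582.7]
168 5 [556.1 560.9 574.7]
180 35 [549.3 551.8 572.1]
192 78 [548.3 562.  564.6]
```

```bash
cat >> h.py <<'E'
def rows(tgt,yawdeg,verb=True):
    from cell import read_state
    from scipy.spatial.transform import Rotation as Ro
    s=read_state();R=Ro.from_euler("xyz",s["tool_rot"])
    d=R.as_matrix().T@(np.asarray(tgt,float)-s["eef_pos"])
    y=np.degrees(s["tool_rot"][2]);dy=(yawdeg-y+180)%360-180
    print("t %.2f eef"%s["clock"],np.round(s["eef_pos"],1),"yaw %.2f"%y,"rp",np.round(np.degrees(s["tool_rot"][:2]),2),"w %.1f"%s["width"],"F",np.round(s["force"],1),"q",np.round(s["qpos"],2))
    print("shift",np.round(d,1),"turn %.2f"%-dy,"rows>=%.1f"%max(np.linalg.norm(d)/41.7,abs(dy)/7.16))
E
python3 -c "
from h import *
rows((470,250,404),192);rows((482.1,-251,404),192)"
```

```text
t 0.15 eef [259.4 595.7 404. ] yaw 156.47 rp [-179.92   -0.  ] w 85.2 F [ 0.5 -0.1 -0. ] q [-1.23  0.63  0.04  1.52 -0.03  1.   -0.02]
shift [-331.1 -232.9    0.4] turn -35.53 rows>=9.7
t 0.15 eef [259.4 595.7 404. ] yaw 156.47 rp [-179.92   -0.  ] w 85.2 F [ 0.5 -0.1 -0. ] q [-1.23  0.63  0.04  1.52 -0.03  1.   -0.02]
shift [-542.3 -687.4    1. ] turn -35.53 rows>=21.0
```

```bash
python3 -m jog '[-331,-233,0,-35.5,85, -331,-233,0,-35.5,85, -331,-233,0,-35.5,85, -331,-233,0,-35.5,85, -331,-233,0,-35.5,85, -331,-233,0,-35.5,85, -331,-233,0,-35.5,85, -331,-233,0,-35.5,85, -331,-233,0,-35.5,85, -331,-233,0,-35.5,85, -542,-687,0,-35.5,85, -542,-687,0,-35.5,85, -542,-687,0,-35.5,85, -542,-687,0,-35.5,85, -542,-687,0,-35.5,85, -542,-687,0,-35.5,85, -542,-687,0,-35.5,85, -542,-687,0,-35.5,85, -542,-687,0,-35.5,85, -542,-687,0,-35.5,85]'; python3 -c "
from h import *
rows((482.1,-251,350),192)"
```

```text
clock: 1.82
eef_pos: [479.6, -168.4, 404.7]
tool_rot: [3.141, -0.0, -2.933]
force: [0.3, -0.5, 0.3]
width: 85.0
t 1.82 eef [ 479.6 -168.4  404.7] yaw -168.04 rp [179.99  -0.  ] w 85.0 F [ 0.3 -0.5  0.3] q [ 0.33  0.43 -0.07  1.91  0.04  0.81  2.02]
shift [ 14.6 -81.3  54.7] turn -0.04 rows>=2.4
```

```bash
python3 -m jog '[14.6,-81.3,110,0,85, 14.6,-81.3,110,0,85, 14.6,-81.3,110,0,85, 14.6,-81.3,110,0,85, 14.6,-81.3,110,0,85, 14.6,-81.3,110,0,85]'; python3 - <<'E'
from h import *
from cell import *
rows((482.1,-251,177),192)
p=camera_params("wrist");im,d=get_image("wrist");cv2.imwrite("pics/w1.png",im)
W,_=cloud2(im,d,p["K"],p["T"])
m=(W[...,0]>420)&(W[...,0]<600)&(W[...,1]>-330)&(W[...,1]<-160)&(W[...,2]>28)&(W[...,2]<42)
q=W[m];print(len(q),cv2.minAreaRect(q[:,:2].astype(np.float32)),np.median(q[:,2]))
im,d=get_image("top");cv2.imwrite("pics/t1.png",im)
E
```

```text
clock: 2.32
eef_pos: [482.7, -248.4, 294.7]
tool_rot: [3.14, -0.001, -2.933]
force: [0.5, 0.8, 0.7]
width: 85.3
t 2.32 eef [ 482.7 -248.4  294.7] yaw -168.05 rp [ 1.7992e+02 -3.0000e-02] w 85.3 F [0.5 0.8 0.7] q [ 0.46  0.63 -0.06  1.92  0.06  0.6   2.14]
shift [  1.1  -2.6 117.6] turn -0.05 rows>=2.8
11074 ((518.6380004882812, -244.4091796875), (99.13198852539062, 65.07298278808594), 13.06002140045166) 35.71725260335866
```

View pics/w1.png

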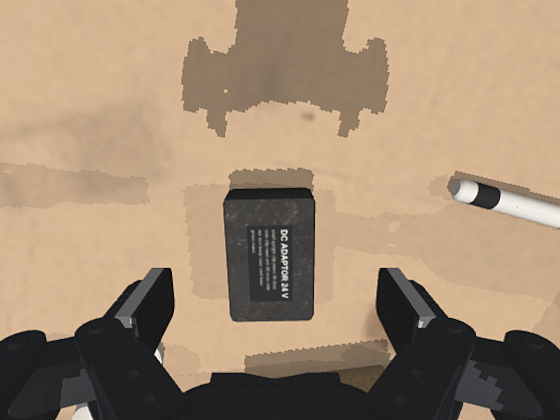

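```bash
python3 -c "
from h import *
rows((482.9,-251.8,230),192.6)"; python3 -m jog '[0.9,-3.3,60,-0.6,85, 0.9,-3.3,60,-0.6,85, 0.9,-3.3,90,-0.6,85, 0.9,-3.3,105,-0.6,85, 0.9,-3.3,117,-0.6,85, 0.9,-3.3,117,-0.6,85, 0.9,-3.3,117,-0.6,85]'; python3 -c "
from h import *
rows((482.9,-251.8,177),192.6)"
```

```text
t 2.42 eef [ 483.6 -247.4  296.2] yaw -167.91 rp [-1.7998e+02  1.4000e-01] w 84.8 F [ 0.8 -0.4  0.2] q [ 0.46  0.63 -0.06  1.92  0.06  0.6   2.14]
shift [ 1.8 -4.1 66.2] turn -0.51 rows>=1.6
clock: 3.0
eef_pos: [483.2, -251.7, 178.7]
tool_rot: [-3.141, 0.001, -2.921]
force: [0.4, -0.2, -0.5]
width: 85.1
t 3.00 eef [ 483.2 -251.7  178.7] yaw -167.36 rp [-1.7997e+02  7.0000e-02] w 85.1 F [ 0.4 -0.2 -0.5] q [ 0.46  0.83 -0.04  1.96  0.09  0.35  2.14]
shift [ 0.3 -0.1  1.7] turn 0.04 rows>=0.0
```

```bash
python3 -m jog '[0,0,1,0,40, 0,0,1,0,40, 0,0,1,0,40, 0,0,1,0,40, 0,0,1,0,40, 0,0,1,0,40, 0,0,1,0,40, 0,0,1,0,40]'; python3 -c "
from h import *
rows((482.9,-251.8,177),192.6)"
```

```text
clock: 3.67
eef_pos: [483.1, -252.5, 178.4]
tool_rot: [-3.14, 0.002, -2.922]
force: [0.1, 1.7, 6.4]
width: 64.0
t 3.67 eef [ 483.1 -252.5  178.4] yaw -167.42 rp [-1.7992e+02  1.4000e-01] w 64.0 F [0.1 1.7 6.4] q [ 0.46  0.83 -0.04  1.96  0.09  0.35  2.14]
shift [0.1 0.7 1.4] turn -0.02 rows>=0.0
```

```bash
python3 -m jog '[0,0,-10,0,40, 0,0,-30,0,40, 0,0,-60,0,40, 0,0,-90,0,40, 0,0,-110,0,40, 0,0,-110,0,40,0,0,-110,0,40]'; python3 - <<'E'
from h import *
from cell import *
rows((482.9,-251.8,400),192.6)
im,d=get_image("scene");p=camera_params("scene");cv2.imwrite("pics/s2.png",cv2.resize(im[150:350,230:480],None,fx=3,fy=3))
W,_=cloud2(im,d,p["K"],p["T"])
m=(W[...,0]>420)&(W[...,0]<600)&(W[...,1]>-330)&(W[...,1]<-160)&(W[...,2]>80)&(W[...,2]<170)
np.savez("s2.npz",im=im,d=d,**p)
im,d=get_image("wrist");cv2.imwrite("pics/w2.png",im)
E
```

```text
clock: 4.25
eef_pos: [482.5, -252.6, 288.5]
tool_rot: [-3.14, 0.002, -2.923]
force: [1.3, 0.1, -2.8]
width: 63.9
t 4.25 eef [ 482.5 -252.6  288.5] yaw -167.45 rp [-1.7988e+02  1.4000e-01] w 63.9 F [ 1.3  0.1 -2.8] q [ 0.47  0.64 -0.06  1.92  0.07  0.58  2.15]
shift [  -0.8    0.5 -111.5] turn -0.05 rows>=2.7
```

View pics/s2.png

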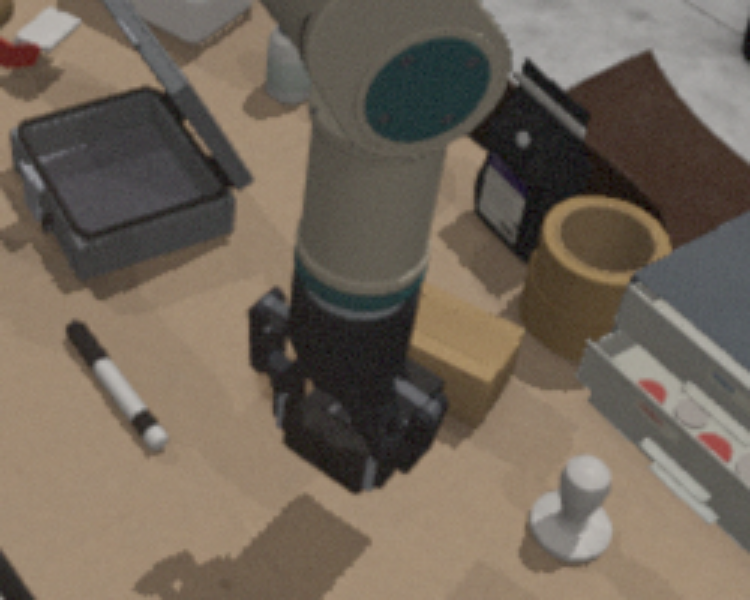

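View pics/w2.png

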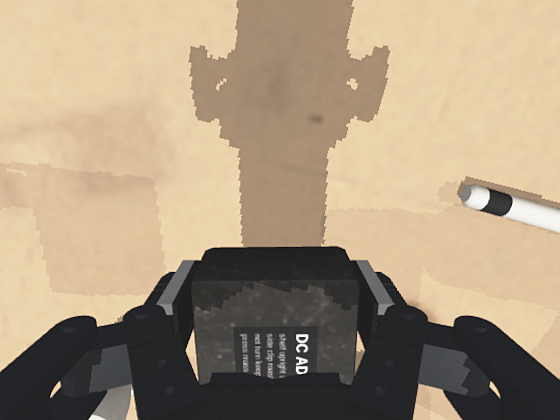

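```bash
cat > held.py <<'E'
from h import *
from cell import *
from scipy.spatial.transform import Rotation as Ro
s=read_state();p=camera_params("wrist");im,d=get_image("wrist")
W,_=cloud2(im,d,p["K"],p["T"]);R=Ro.from_euler("xyz",s["tool_rot"]).as_matrix()
t=(W-s["eef_pos"])@R
def fit(q,ax):
    k=np.ones(len(q),bool)
    for _ in range(10):
        c=q[k].mean(0);n=np.linalg.svd(q[k]-c,full_matrices=False)[2][2];k=np.abs((q-c)@n)<1.5
    return c,n*np.sign(n[ax]),k.sum()
a=t[300:365,215:340].reshape(-1,3);a=a[np.isfinite(a[:,0])];print("top face",fit(a,2))
b=t[255:275,215:340].reshape(-1,3);b=b[np.isfinite(b[:,0])];print("end face",fit(b,0))
for v in range(240,330,8): print(v,np.round(t[v,280],1))
E
python3 held.py
```

```text
top face (array([ -9.29300156,   0.61282734, 142.71905331]), array([-4.06984218e-03, -6.49893889e-04,  9.99991507e-01]), np.int64(8046))
end face (array([ 13.40342995,   0.56323427, 154.50671254]), array([ 0.99992576, -0.01149337, -0.0040478 ]), np.int64(2491))
240 [-28.4   3.8 285.6]
248 [ 13.8   2.  169.9]
256 [ 13.3   1.9 162.5]
264 [ 12.9   1.8 155.7]
272 [ 13.6   1.7 147.5]
280 [ 11.6   1.7 145. ]
288 [  9.    1.7 143.8]
296 [  6.6   1.7 142.2]
304 [  3.    1.7 142.7]
312 [  0.    1.7 142. ]
320 [ -3.9   1.7 142.8]
328 [ -6.7   1.7 141.8]
```

```bash
python3 -c "
from h import *
rows((465.4,152.3,290),170)"
```

```text
t 4.40 eef [ 481.8 -252.1  285.8] yaw -167.44 rp [ 1.7992e+02 -1.1000e-01] w 64.1 F [-0.1  0.  -2.1] q [ 0.47  0.64 -0.06  1.92  0.07  0.58  2.15]
shift [-72.  398.3  -3.8] turn 22.56 rows>=9.7
```

```bash
python3 -m jog '[-2,10,-2,1,40, -5,30,-4,3,40, -11,60,-4,6,40, -18,98,-4,10,40, -25,136,-4,14,40, -32,174,-4,18,40, -39,212,-4,22,40, -46,250,-4,22.6,40, -53,288,-4,22.6,40, -60,326,-4,22.6,40, -66,362,-4,22.6,40, -70,385,-4,22.6,40, -72,398,-4,22.6,40, -72,398,-4,22.6,40, -72,398,-4,22.6,40]'; python3 held.py | head -2;  python3 - <<'E'
from h import *
from cell import *
rows((465.4,152.3,256),170)
im,d=get_image("scene");cv2.imwrite("pics/s3.png",cv2.resize(im[80:280,130:380],None,fx=3,fy=3))
E
```

```text
clock: 5.65
eef_pos: [465.6, 152.2, 289.6]
tool_rot: [-3.14, -0.002, 2.968]
force: [0.3, -1.0, -2.0]
width: 63.9
top face (array([ -9.4919304 ,   0.37642664, 142.65467347]), array([-4.34598529e-03,  6.33268561e-05,  9.99990554e-01]), np.int64(8043))
end face (array([ 13.15894633,   0.30331746, 154.49909418]), array([ 0.99992061, -0.01213214, -0.00340454]), np.int64(2485))
t 5.70 eef [465.8 151.  289.8] yaw 169.95 rp [-1.7989e+02 -9.0000e-02] w 64.0 F [-0.3 -0.3 -2.2] q [-0.47  0.59  0.14  2.07 -0.16  0.5   1.19]
shift [ 0.6  1.3 33.8] turn -0.05 rows>=0.8
```

View pics/s3.png

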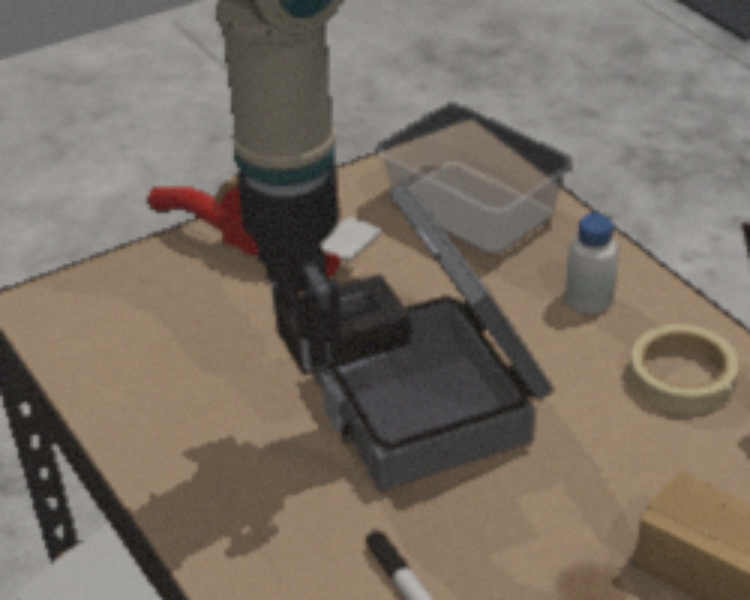

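```bash
python3 - <<'E'
from h import *
from cell import *
from scipy.spatial.transform import Rotation as Ro
s=read_state();p=camera_params("scene");im,d=get_image("scene")
W,_=cloud2(im,d,p["K"],p["T"]);R=Ro.from_euler("xyz",s["tool_rot"]).as_matrix()
t=((W-s["eef_pos"])@R).reshape(-1,3)
for z in range(-80,180,15):
    k=(abs(t[:,2]-z)<7)&(abs(t[:,1])<70)&(abs(t[:,0])<90)
    print(z,k.sum(),np.round(np.percentile(t[k,0],[1,5,95]),0), np.round(np.percentile(t[k,1],[1,99])) if k.sum() else '')
E
```

```text
-80 194 [-30. -25.  35.] [-37.   4.]
-65 188 [-33. -27.  35.] [-38.   3.]
-50 183 [-31. -25.  35.] [-38.   2.]
-35 214 [-33. -27.  35.] [-40.   5.]
-20 175 [-34. -28.  36.] [-38.   6.]
-5 177 [-34. -28.  34.] [-38.  11.]
10 171 [-31. -27.  36.] [-39.   0.]
25 163 [-29. -25.  36.] [-39.   2.]
40 138 [-35. -28.  36.] [-39.   0.]
55 58 [-10.  -9.  11.] [-54. -17.]
70 164 [-20. -13.  18.] [-69.   9.]
85 105 [-17. -16.  17.] [-68.  19.]
100 83 [-12.  -9.  17.] [-68.  54.]
115 89 [-12. -10.  13.] [-65.  63.]
130 27 [-4.  3. 12.] [-46.  57.]
145 493 [-85. -82.  11.] [-47.  35.]
160 168 [-84. -80.  12.] [-46.  32.]
175 101 [-83. -77.  12.] [-34.  21.]
```

```bash
python3 -m jog '[0.5,0.8,12,0,40, 0.5,0.8,28,0,40, 0.5,0.8,34,0,40, -8,0.8,34,0,40, -25,0.8,34,0,40, -38,0.8,34,0,40, -45,0.8,36,0,40, -48,0.8,44,0,40, -54,0.8,50,0,40, -60,0.8,52,0,40, -60,0.8,52,0,40, -60,0.8,52,0,40]';  python3 - <<'E'
from h import *
from cell import *
xc=-10;xp=538.5+xc-36.6;a=np.radians(-10)
tx,ty=xp*np.cos(a)-230.8*np.sin(a),xp*np.sin(a)+230.8*np.cos(a)
rows((tx,ty,188),170)
im,d=get_image("scene");cv2.imwrite("pics/s4.png",cv2.resize(im[80:280,130:380],None,fx=3,fy=3))
im,d=get_image("top");cv2.imwrite("pics/t4.png",cv2.resize(im[150:270,170:330],None,fx=5,fy=5))
im,d=get_image("wrist");cv2.imwrite("pics/w4.png",im)
E
```

```text
clock: 6.8
eef_pos: [525.2, 142.0, 238.3]
tool_rot: [-3.141, -0.001, 2.966]
force: [-0.3, 0.0, -1.9]
width: 64.2
t 6.80 eef [525.2 142.  238.3] yaw 169.95 rp [-1.7998e+02 -6.0000e-02] w 64.2 F [-0.3  0.  -1.9] q [-0.39  0.73  0.11  1.95 -0.16  0.47  1.24]
shift [ 0.6 -0.2 50.3] turn -0.05 rows>=1.2
```

View pics/s4.png

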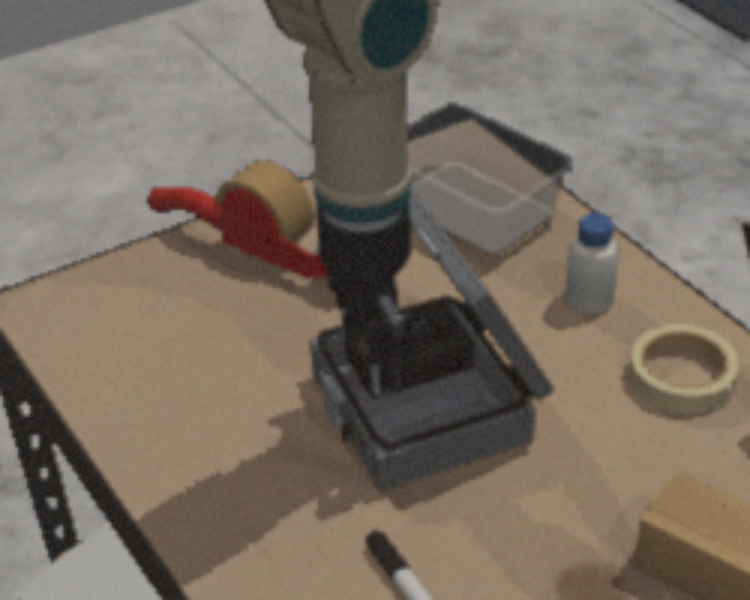

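View pics/w4.png

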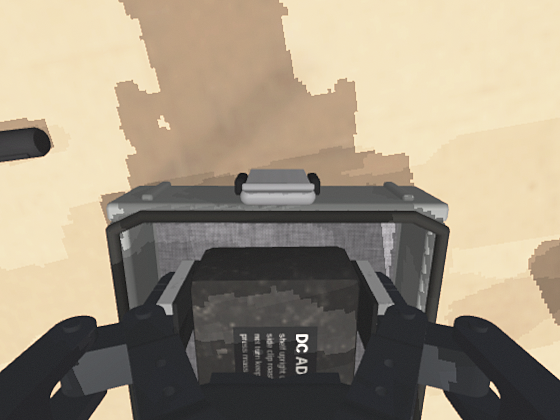

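```bash
python3 -m jog '[0.5,0,10,0,40, 0.5,0,22,0,40, 0.5,0,34,0,40, 0.5,0,42,0,40, 0.5,0,45,0,40, 0.5,0,47,0,40, 0.5,0,47,0,40]'; python3 -m jog '[0,0,1,0,40, 0,0,2,0,40, 0,0,2,0,40]'; python3 held.py|head -2
```

```text
clock: 7.53
eef_pos: [524.8, 142.1, 191.0]
tool_rot: [-3.141, -0.001, 2.966]
force: [-0.2, -0.4, -2.7]
width: 64.1
clock: 7.78
eef_pos: [525.0, 142.2, 189.9]
tool_rot: [3.141, 0.001, 2.966]
force: [0.4, 0.5, -1.8]
width: 64.1
top face (array([ -9.50146349,   0.36941245, 142.67576145]), array([-3.38407787e-03, -6.59998656e-05,  9.99994272e-01]), np.int64(8046))
end face (array([ 18.97334348,   0.34441242, 140.63094236]), array([0.79808964, 0.00250952, 0.60253351]), np.int64(2004))
```

```bash
python3 -m jog '[0,0,0.5,0,40, 0,0,1,0,40, 0,0,1,0,40]'; python3 -m jog '[0,0,0.5,0,40, 0,0,1,0,40, 0,0,1,0,40]';python3 -m jog '[0,0,0.5,0,40, 0,0,1,0,40, 0,0,1,0,40]'
```

```text
clock: 8.08
eef_pos: [524.9, 142.2, 188.8]
tool_rot: [3.141, 0.0, 2.966]
force: [-1.1, -0.2, -2.0]
width: 64.0
clock: 8.33
eef_pos: [524.9, 142.2, 188.4]
tool_rot: [3.141, 0.0, 2.966]
force: [-2.3, -0.4, 5.9]
width: 64.0
clock: 8.58
eef_pos: [524.8, 142.2, 188.4]
tool_rot: [3.141, 0.0, 2.966]
force: [-4.2, 0.8, 14.6]
width: 63.9
```

```bash
python3 -m jog '[0,0,-1,0,66, 0,0,-1,0,68, 0,0,-1,0,72, 0,0,-1,0,78, 0,0,-1,0,78, 0,0,-1,0,78]'; python3 held.py|head -1; python3 -m jog '[0,0,-10,0,78, 0,0,-25,0,78, 0,0,-45,0,78, 0,0,-50,0,78]';  python3 - <<'E'
from h import *
from cell import *
rows((525,142,238),170)
p=camera_params("wrist");im,d=get_image("wrist");cv2.imwrite("pics/w5.png",im)
W,_=cloud2(im,d,p["K"],p["T"]);a=np.radians(-10)
lx=W[...,0]*np.cos(a)+W[...,1]*np.sin(a)-538.5; ly=-W[...,0]*np.sin(a)+W[...,1]*np.cos(a)-230.8
for (u,v) in [(280,250),(280,280),(280,310),(280,340),(250,300)]: print(u,v,np.round([lx[v,u],ly[v,u],W[v,u,2]],1))
E
```

```text
clock: 9.08
eef_pos: [524.9, 142.1, 187.5]
tool_rot: [-3.141, -0.0, 2.966]
force: [-0.3, -0.2, -0.6]
width: 78.2
top face (array([ -8.75927942,   0.37949058, 141.64716686]), array([-8.59525537e-03, -8.74128419e-04,  9.99962678e-01]), np.int64(8044))
clock: 9.47
eef_pos: [525.7, 142.3, 240.4]
tool_rot: [3.14, 0.004, 2.966]
force: [-0.2, -1.1, -0.0]
width: 78.0
t 9.47 eef [525.7 142.3 240.4] yaw 169.95 rp [179.9   0.2] w 78.0 F [-0.2 -1.1 -0. ] q [-0.39  0.72  0.11  1.95 -0.16  0.47  1.24]
shift [ 0.7 -0.4  2.4] turn -0.05 rows>=0.1
280 250 [-46.6   3.1  45.4]
280 280 [-29.8   3.2  46.2]
280 310 [-11.4   3.3  45.9]
280 340 [ 8.   3.4 45.7]
250 300 [-17.8 -12.9  46.3]
```

View pics/w5.png

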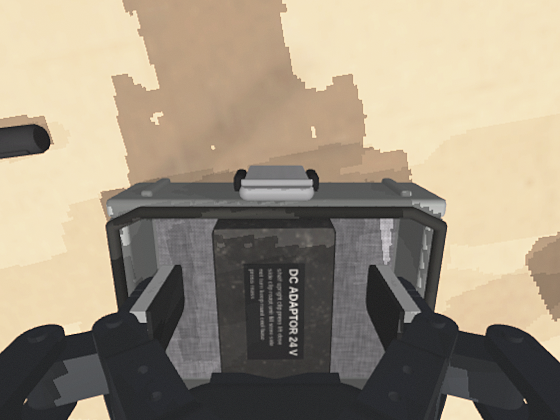

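```bash
python3 -m jog '[0,0,-20,0,78, 0,0,-60,0,60, 0,0,-100,0,30, 0,0,-140,0,0, 0,0,-172,0,0, 0,0,-182,0,0, -10,0,-182,0,0, -40,0,-182,0,0, -80,0,-182,0,0, -110,0,-182,0,0, -117,0,-182,0,0, -117,0,-182,0,0, -117,0,-182,0,0]';  python3 - <<'E'
from h import *
from cell import *
rows((570.4+.985*70,133.8-.1736*70,340),170)
im,d=get_image("scene");cv2.imwrite("pics/s6.png",cv2.resize(im[40:280,130:380],None,fx=2.5,fy=2.5))
p=camera_params("top");im,d=get_image("top");W,_=cloud2(im,d,p["K"],p["T"])
for uv in [(238,137),(280,140)]: print(np.round(W[uv[1],uv[0]]))
im,d=get_image("wrist");cv2.imwrite("pics/w6.png",im)
E
```

```text
clock: 10.6
eef_pos: [639.6, 121.6, 417.1]
tool_rot: [-3.14, -0.004, 2.966]
force: [0.4, 0.7, -0.1]
width: -0.3
t 10.60 eef [639.6 121.6 417.1] yaw 169.94 rp [-179.91   -0.26] w -0.3 F [ 0.4  0.7 -0.1] q [-0.34  0.63  0.18  1.5  -0.12  1.03  1.27]
shift [-0.1  0.1 77.1] turn -0.06 rows>=1.8
[630. 108. 649.]
[799.  31.   1.]
```

View pics/s6.png

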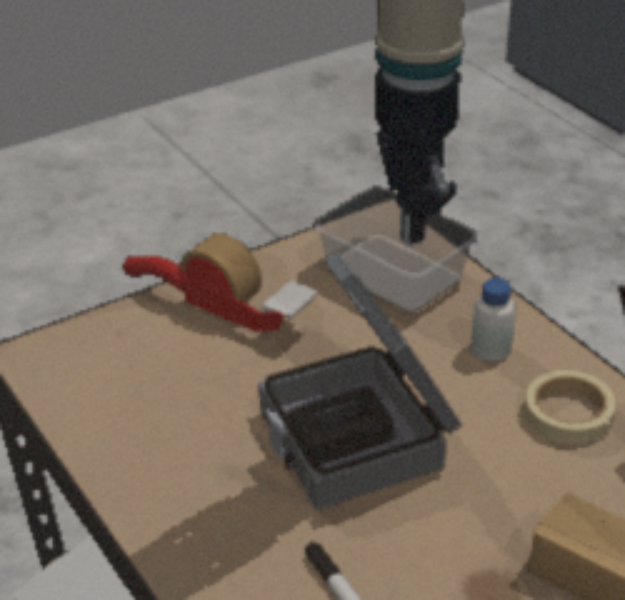

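View pics/w6.png

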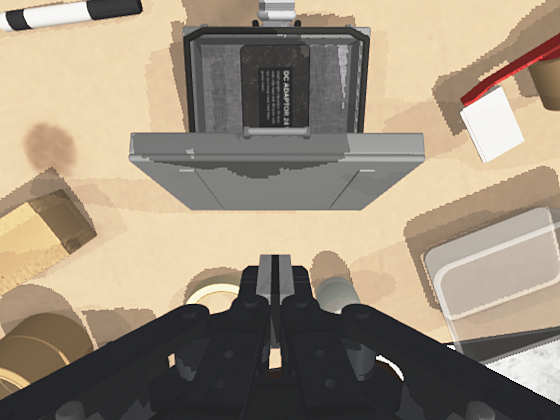

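```bash
python3 -m jog '[0,0,15,0,0, 0,0,40,0,0, 0,0,62,0,0, 0,0,72,0,0, 6,0,74,0,0, 14,0,74,0,0, 20,0,74,0,0, 25,0,74,0,0, 33,0,77,0,0, 41,0,81,0,0, 49,0,86,0,0, 57,0,92,0,0]';  python3 - <<'E'
from h import *
from cell import *
rows((570.4+.985*70,133.8-.1736*70,340),170)
im,d=get_image("scene");cv2.imwrite("pics/s7.png",cv2.resize(im[40:280,130:380],None,fx=2.5,fy=2.5))
E
```

```text
clock: 11.75
eef_pos: [583.4, 132.0, 328.3]
tool_rot: [3.141, 0.002, 2.966]
force: [0.6, 0.3, 2.0]
width: 0.1
t 11.75 eef [583.4 132.  328.3] yaw 169.96 rp [1.7994e+02 9.0000e-02] w 0.1 F [0.6 0.3 2. ] q [-0.37  0.65  0.16  1.75 -0.14  0.75  1.26]
shift [-57.   -0.4 -11.6] turn -0.04 rows>=1.4
```

View pics/s7.png

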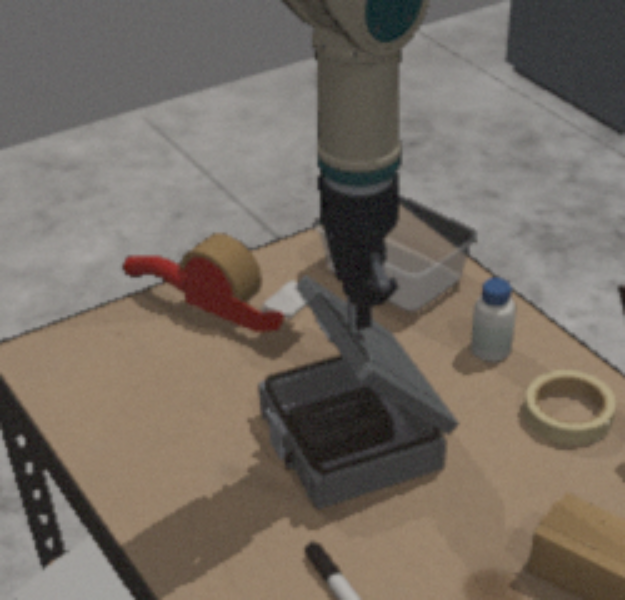

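```bash
python3 -m jog '[8,0,7,0,0, 16,0,14,0,0, 23,0,21,0,0, 29,0,28,0,0, 34,0,35,0,0, 38,0,43,0,0, 42,0,51,0,0, 45,0,58,0,0, 49,0,65,0,0, 52,0,70,0,0, 53,0,74,0,0, 54,0,76,0,0,54,0,76,0,0]';  python3 - <<'E'
from h import *
from cell import *
rows((570.4-.985*45,133.8+.1736*45,238),170)
im,d=get_image("scene");cv2.imwrite("pics/s8.png",cv2.resize(im[40:280,130:380],None,fx=2.5,fy=2.5))
E
```

```text
clock: 12.88
eef_pos: [530.5, 141.0, 251.2]
tool_rot: [-3.141, -0.001, 2.966]
force: [-1.2, -0.9, 0.0]
width: 0.3
t 12.88 eef [530.5 141.  251.2] yaw 169.96 rp [-1.7997e+02 -5.0000e-02] w 0.3 F [-1.2 -0.9  0. ] q [-0.4   0.71  0.13  1.93 -0.17  0.51  1.25]
shift [ 4.5 -0.2 13.2] turn -0.04 rows>=0.3
```

View pics/s8.png

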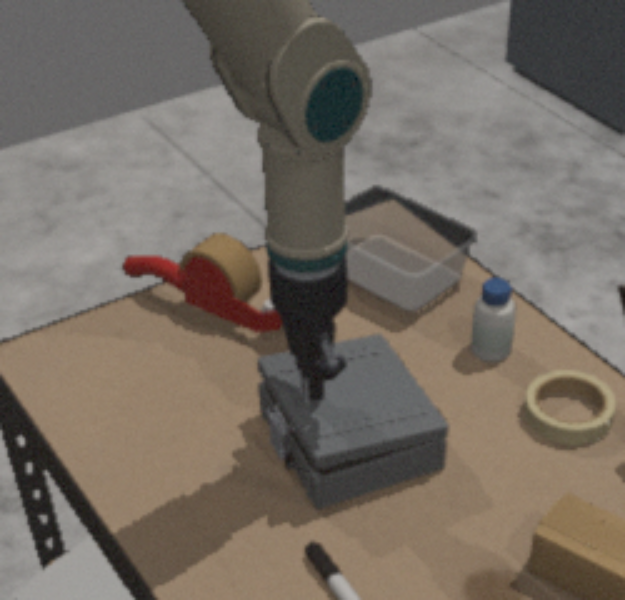

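```bash
python3 -m jog '[5,0,0,0,0, 9.5,0,2,0,0, 9.5,0,5,0,0, 9.5,0,7,0,0]';python3 -m jog '[0,0,1.5,0,0, 0,0,3,0,0,0,0,3,0,0]';python3 -m jog '[0,0,1,0,0, 0,0,2,0,0,0,0,2,0,0]'
```

```text
clock: 13.27
eef_pos: [520.6, 143.1, 244.6]
tool_rot: [-3.142, -0.002, 2.967]
force: [-1.2, 1.3, 1.3]
width: -0.0
clock: 13.52
eef_pos: [520.8, 143.0, 241.6]
tool_rot: [-3.141, -0.002, 2.967]
force: [-3.6, 0.4, 5.0]
width: 0.0
clock: 13.77
eef_pos: [520.6, 143.0, 239.9]
tool_rot: [-3.141, -0.003, 2.967]
force: [-4.9, 0.1, 7.1]
width: -0.1
```

```bash
python3 -m jog '[0,0,1,0,0, 0,0,2,0,0,0,0,2,0,0]';python3 -m jog '[0,0,1,0,0, 0,0,1,0,0,0,0,1,0,0]';python3 -m jog '[0,0,1,0,0, 0,0,1,0,0,0,0,1,0,0]'
```

```text
clock: 14.02
eef_pos: [520.4, 143.1, 238.4]
tool_rot: [3.142, -0.003, 2.967]
force: [-6.3, 0.9, 13.6]
width: -0.1
clock: 14.27
eef_pos: [520.4, 143.1, 237.7]
tool_rot: [3.141, -0.003, 2.967]
force: [-6.7, 0.4, 15.3]
width: 0.2
clock: 14.52
eef_pos: [520.3, 143.1, 237.1]
tool_rot: [3.141, -0.003, 2.967]
force: [-7.2, -0.1, 19.8]
width: 0.0
```

```bash
python3 -m jog '[0,0,1,0,0, 0,0,1,0,0,0,0,1,0,0]';python3 -m jog '[0,0,1,0,0, 0,0,1,0,0,0,0,1,0,0]'; python3 - <<'E'
from cell import *
import cv2
im,d=get_image("wrist");cv2.imwrite("pics/w9.png",im)
E
```

```text
clock: 14.77
eef_pos: [520.2, 143.0, 237.0]
tool_rot: [3.141, -0.003, 2.967]
force: [-9.8, -0.8, 27.5]
width: 0.2
clock: 15.02
eef_pos: [520.2, 143.0, 236.8]
tool_rot: [3.141, -0.003, 2.967]
force: [-11.5, -0.4, 35.6]
width: -0.2
```

View pics/w9.png

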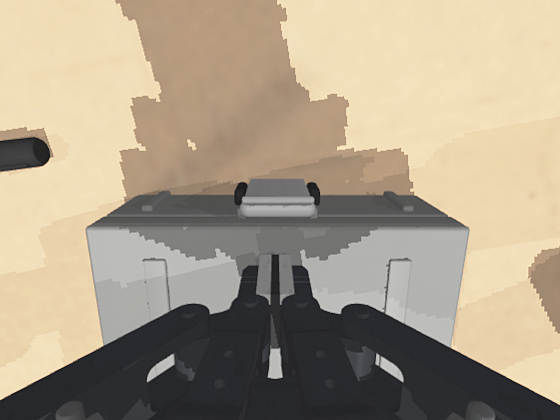

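```bash
python3 -m jog '[0,0,-2,0,0, 0,0,-4,0,0, 0,0,-7,0,0, 0,0,-15,0,0, 0,0,-40,0,0, 0,0,-80,0,0, 0,0,-80,0,0]'; python3 - <<'E'
from h import *
from cell import *
a=np.radians(-10)
for n in ("wrist","scene","top"):
    p=camera_params(n);im,d=get_image(n);W,_=cloud2(im,d,p["K"],p["T"]);w=W.reshape(-1,3)
    lx=w[:,0]*np.cos(a)+w[:,1]*np.sin(a)-538.5; ly=-w[:,0]*np.sin(a)+w[:,1]*np.cos(a)-230.8
    for (x0,x1) in ((-70,-45),(-40,0),(0,65)):
        k=(lx>x0)&(lx<x1)&(abs(ly)<48)&(w[:,2]>50)&(w[:,2]<85)
        print(n,x0,k.sum(),np.round(np.median(w[k,2]),2) if k.sum() else '')
    k=(lx>-70)&(lx<68)&(abs(ly)<80)&(w[:,2]>55)&(w[:,2]<80)
    if k.sum()>50:
        A=np.c_[lx[k],ly[k],np.ones(k.sum())];c=np.linalg.lstsq(A,w[k,2],rcond=None)[0];print("lid slope rad",-c[0],c[1],c[2])
    cv2.imwrite(f"pics/{n}10.png",im if n=="wrist" else cv2.resize(im[80:280,130:380],None,fx=3,fy=3))
E
```

```text
clock: 15.65
eef_pos: [524.1, 142.9, 319.4]
tool_rot: [3.137, 0.01, 2.966]
force: [0.5, 0.0, 0.6]
width: -0.1
wrist -70 5224 67.15
wrist -40 6091 66.96
wrist 0 1851 66.78
lid slope rad 0.003321235678814035 -0.0005994275847172048 67.05190047767813
scene -70 236 65.05
scene -40 364 64.71
scene 0 568 64.39
lid slope rad 0.009594044571385064 0.00016034922833796372 64.71228058779654
top -70 25 68.01
top -40 97 67.11
top 0 381 67.01
lid slope rad 0.004019164134364355 -0.0014376949806464978 67.11166586675297
```

View pics/wrist10.png

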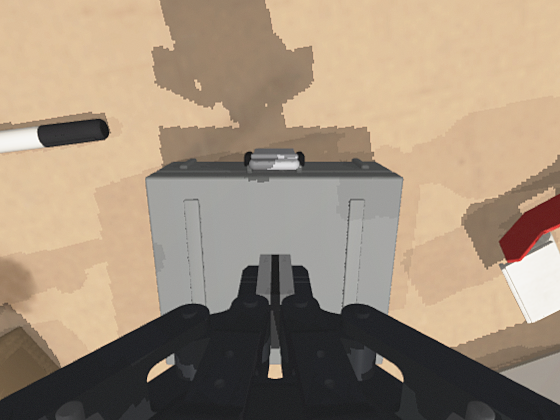

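View pics/scene10.png

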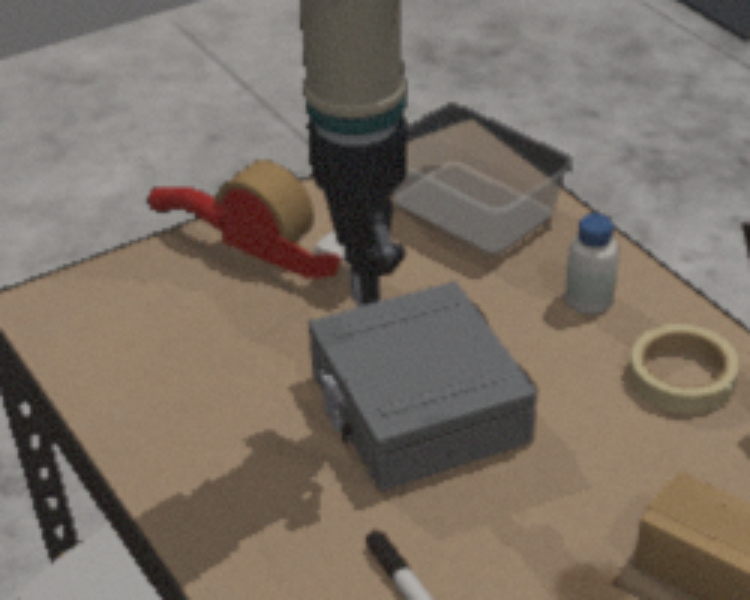

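```bash
python3 -m jog '[0,0,-20,0,0, 0,0,-20,0,0,0,0,-20,0,0,0,0,-20,0,0,0,0,-20,0,0]'; python3 - <<'E'
from h import *
from cell import *
a=np.radians(-10)
for n in ("wrist","scene"):
    p=camera_params(n);im,d=get_image(n);W,_=cloud2(im,d,p["K"],p["T"]);w=W.reshape(-1,3)
    lx=w[:,0]*np.cos(a)+w[:,1]*np.sin(a)-538.5; ly=-w[:,0]*np.sin(a)+w[:,1]*np.cos(a)-230.8
    k=(lx>-70)&(lx<68)&(abs(ly)<48)&(w[:,2]>58)&(w[:,2]<75)
    A=np.c_[lx[k],ly[k],np.ones(k.sum())];c=np.linalg.lstsq(A,w[k,2],rcond=None)[0];print(n,"lid slope rad",-c[0],c[2])
W,_=cloud2(im,d,p["K"],p["T"])
m=(W[...,0]>400)&(W[...,0]<480)&(W[...,1]>-125)&(W[...,1]<40)&(W[...,2]>8)&(W[...,2]<30)
print("marker",cv2.minAreaRect(W[m][:,:2].astype(np.float32)))
finish_job()
E
```

```text
clock: 16.22
eef_pos: [521.0, 142.7, 332.5]
tool_rot: [-3.141, -0.002, 2.966]
force: [0.0, 0.4, -0.5]
width: 0.0
wrist lid slope rad 0.005362747951418675 66.8377293499103
scene lid slope rad 0.007075913686416527 64.6170685030373
marker ((444.4059753417969, -47.48780059814453), (142.04443359375, 18.198862075805664), 86.4718017578125)
the job is handed in; nothing more can be done
```

The charger brick is lying flat in the case, the lid is latched shut, and the job was handed in at about 16.3 s of the 58 s allowed. No verdict was reported, so this rests on my own checks.

**Placing:** The moves could not tilt the hand, so I gripped the charger by the end nearest the robot, 36 mm off its centre. I brought it in low under the raised lid and lowered it until the floor took the load. After I let go, the charger's top read 45 to 46 mm, level, which fits an underside at about 10 mm. From the grip position, its centre is about 10 mm in front of the case's centre.

**Closing:** I swung the lid down from behind with the closed fingers and pressed at lid_front_top until it went rigid, at about 36 N.

**Last checks:**
- **Lid angle:** with the hand clear, the settled readings gave 0.005 rad (wrist camera) and 0.007 rad (scene camera). An unlatched lid rests at 0.03 or more.
- **Lid height:** the two cameras differ by about 2 mm, 66.8 mm against 64.6 mm, which is about the calibration error. One scene fit taken just as the arm stopped read 0.0096 rad, still below the 0.016 limit.
- **Catch:** I saw it in place over the lid but did not measure its angle.
- **Other things on the bench:** the marker is within 1 mm of where it started. I did not re-measure the sample box, tamper or tape gun, but nothing came near them.

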